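# One lime from the dispenser into the bowl

## Task

Push the white bowl along the worktop until it is home against the two front legs of the lime dispenser, under the mouth. Then press the red pad of the rocking lever fully down so that the gate lifts and one lime rolls into the bowl, and let the lever come right back up so that the next lime moves up and waits at the closed gate. Only push and press: lift nothing, do not touch the limes with the robot, leave the other things where they stand, and let out just the one lime.

Things in the scene. Friction and masses are not known exactly. Their poses are not given: they have to be found in the camera images.
- dispenser: Fixed pale-wood lime dispenser on 4 legs, 220 mm long, 112 wide. A straight run, 54 mm wide inside, open above, slopes down by 0.175 rad to its mouth at the -x end. Origin: on the worktop midway between the front legs; +x points up the run. Front legs: 104 mm tall, rounded noses (radius 8) centred 48 mm to each side of the origin. Highest fixed part: steel cheeks at the pin, about 186 mm.
- dock (a point): The bowl's place under the mouth: point on the worktop where the bowl's centre lies when the bowl is home, its rim touching both front legs; 68 mm in front of the dispenser's origin (its -x).
- gate_seat (a point): Centre of the foremost lime's place in the run, where it rests against the closed gate.
- lever (a joint): Rocking lever on a cross pin over the run, red pad on its upper end. 0 rad: at rest, gate closed; 0.31: pad fully down, hard stop. Pressing the pad lifts the gate at the other end; a lime passes from about 0.25 on, while a catch rises in front of the next lime. A spring (2 N at first, 4 N at the bottom, at the pad) brings it back when let go; then the next lime rolls to the gate.
- pad (a point): Middle of the top of the lever's red pad (36 mm along the run, 34 across), about 190 mm above the worktop at rest, where the pad rises away from the mouth by 0.27 rad; about 128 mm from the dispenser's origin along its +x. A fingertip pressing straight down here goes about 16 mm down to the stop, where the pad is almost level.
- bowl: White bowl with a fine pattern, loose, 150 mm across the rim, 67 mm tall, foot 88 mm across, 235 g or so; origin at the centre of its underside. It stands 6 to 12 cm out from its place, in front of the mouth.
- lime_1: One of three limes waiting in line in the dispenser's sloping run: a green ball 48 mm in diameter (70 g or so); origin at its centre. This is the foremost, against the gate.
- lime_2: One of three limes waiting in line in the dispenser's sloping run: a green ball 48 mm in diameter (70 g or so); origin at its centre. This is the second.
- lime_3: One of three limes waiting in line in the dispenser's sloping run: a green ball 48 mm in diameter (70 g or so); origin at its centre. This is the third and last.
- mug: Bystander, loose: green-and-white mug, 78 mm across, 101 mm tall; origin at the centre of its underside.
- jug: Bystander, loose: clear plastic measuring jug, 120 mm across, 135 mm tall, handle on its own -y side; origin at the centre of its underside.
- lemon: Bystander, loose: yellow lemon, 78x55x56 mm, lying on the chopping board; origin at the centre of its underside.
- jar: Bystander, loose: jar with a grey lid, 66 mm across, 102 mm tall; origin at the centre of its underside.
- spice_jar: Bystander, loose: small spice jar with a black cap, 41 mm across, 105 mm tall; origin at the centre of its underside.
- lip (a point): Middle of the lip of the run's mouth, on its floor: 86 mm above the worktop (underside 78 mm), 28 mm in front of the front legs.

How it is judged:
By the outcome, as a careful person would: the job done as asked, in the order asked, and still so for the second after the job is handed in, with the robot touching nothing.
It also fails if it takes over 54 s, if anything falls off the work surface, if the arm or the gripper's body presses on something with over 40 N, if the wrist force passes 120 N, or if a joint passes its speed limit or range.

## Robot

A 7-joint arm with a two-finger parallel gripper is mounted at the origin on a cart in front of the work surface, level with it; the furniture and walls round the work are solid. World frame = base frame: x ahead of the robot, y to its left, z up, the work surface at z = 0. Lengths are in mm, angles in rad, forces in N, time in s.
With the tool pointing down it reaches from about 350 to 900 mm from the base axis. Payload 8.1 kg.
Tool frame: the origin (TCP) lies at the very end of the fingers, on their centre line; the grasp point (between the pads) lies 19 mm behind it (arm.hold_point_z is the z of the grasp point in the tool frame, in mm); z points along the fingers, y is the line along which they close (so a half turn about z gives the same grasp; the last joint's range is limited). The gripper opens to 92 mm and grips with 3 to 60 N. Pads are 19 mm wide; open, the fingers measure 130 mm over their backs; the gripper's body (75 mm by 190 mm) begins 47 mm behind the grasp point.
Start: joints at [0.999, 0.434, 0.025, 1.573, -0.012, 1.134, -0.075], TCP at [282.365, -557.594, 226.742] pointing down, gripper open.
Joint ranges: [-2.62, 2.62], [-0.44, 2.09], [-1.27, 1.32], [0.08, 2.57], [-1.32, 4.46], [0.12, 2], [-2.74, 2.74]. Speed limits (rad/s): [2.22, 2.22, 3.01, 3.01, 3.14, 3.14, 3.14].

## Interface

Orientations are given as a unit quaternion [x, y, z, w].
In Python, from cell import arm, imaging gives the robot as it stands. The module is installed in compiled form; this text tells all that it offers.
- The arm moves only by the tool servo_tool, never from a script. Its argument "series" is a list of rows, each an object of numbers: "tx", "ty", "tz": the shift along the tool's x, y, z in units of 30 mm (1.0 is 30 mm); "ax", "ay", "az": the turn, a rotation vector about the tool's x, y, z in units of 6 degrees (1.0 is 6 degrees); "claw": the closure, from 0 (fully open) to 1 (shut). In form: [{"tx": .., "ty": .., "tz": .., "ax": .., "ay": .., "az": .., "claw": ..}, ...]. A call has 1 to 20 rows; each row shifts and turns the commanded pose from where the row before left it, along the tool's axes as they then stand; what a row does not reach is not made up. A row lasts 1/8 s, in which the tool goes at most 62.5 mm and 10.7 degrees, less where a joint would pass 70% of its speed; a pose out of reach is approached as far as the arm can. A call is refused whole if a number of a shift passes 1 or a number of a turn 1, either way. A call with a gripper value outside its range is refused whole. The fingers move at their own pace and stop on an object; "newtons" is the grip in N (left out, the last holds). Time passes only in rows, so rows that do not move let the fingers close. It gives the time, the measured TCP pose, the force, the opening and the grip force at its end, in the units of the state.
- arm.get_obs(): the state, without advancing time (a new reading comes with each control period).
- imaging.capture(name): name is "side" or "top" or "wrist"; returns the picture (384x512x3 uint8, blue, green, red); there is no depth.
- imaging.camera_info(name): a dict with "fovy" (degrees; the focal length in pixels is half the picture's height over the tangent of half this angle, whatever the lens; pixels are square), "cx", "cy" (the principal point, pixels), "cam_to_world" (4x4, takes a point from camera to world coordinates). Camera axes: x right, y down, z forward; pixel columns grow to the right and rows downward; lengths in mm; the calibration is good to about 2 mm. A picture is of the moment at which its call begins: read the wrist's pose just before it. camera_info takes no time and is no camera call; for the wrist camera it gives the pose at the moment of the call.
- arm.close_job(): hands the job in; it is judged then, once.
The state is a dict: "t": time; "qpos": joint angles; "joint_velocities": joint speeds; "joint_torque": joint torques, N m; "eef_pos": TCP position; "eef_rot": TCP orientation; "wrist_force": force on the tool from outside, world axes, zero at the start; "torque": the same for the moment, N m; "gripper_width": opening from 0.0 (shut) to 1.0 (fully open); "gripper_force": force on a finger pad.
Only numpy, scipy, OpenCV 4.12 (cv2) and the standard library are available. Lean on these libraries where they do the work, as an engineer would, in place of code of your own. Each camera call takes 0.05 s, during which the arm holds its last target. There are 200 camera calls.

## Working session

There is one attempt and no reset: what is moved stays moved. The work goes in short steps, Python scripts to look and compute and a tool call to move; the robot and the scene stay as the last step left them, time stands still between calls to the robot, and variables do not carry over. Pictures are saved under pics/ and viewed, at most 10 in all, crops included, and the job is handed in when it is done.

Besides the shell and the picture viewer there is one more tool, called after "Request:" in YAML: its name, and indented under it one key for each argument. servo_tool: Moves the arm, as the interface text tells. Its arguments: {"type":"object","properties":{"series":{"type":"array"},"newtons":{"type":"number"}},"required":["series"]}

```bash
mkdir -p pics; python3 - <<'E'
from cell import arm, imaging
import cv2,numpy as np
o=arm.get_obs();print({k:np.round(v,3) for k,v in o.items()})
for n in("side","top"):
    im=imaging.capture(n);cv2.imwrite(f"pics/{n}0.png",im)
    c=imaging.camera_info(n);print(n,c["fovy"],c["cx"],c["cy"],np.round(c["cam_to_world"],3).tolist())
s=cv2.imread("pics/side0.png");t=cv2.imread("pics/top0.png")
cv2.imwrite("pics/s1.png",cv2.resize(s,(800,600)));cv2.imwrite("pics/t1.png",cv2.resize(t,(800,600)))
E
```

```text
{'t': np.float64(0.0), 'qpos': array([ 0.999,  0.435,  0.025,  1.574, -0.012,  1.134, -0.075]), 'joint_velocities': array([ 0.001,  0.002,  0.001,  0.002,  0.   ,  0.   , -0.001]), 'joint_torque': array([ 0.0000e+00, -6.6784e+01,  9.8600e-01, -3.1446e+01, -6.0000e-02,
        4.3000e-02,  0.0000e+00]), 'eef_pos': array([ 282.109, -557.137,  225.945]), 'eef_rot': array([ 0.973,  0.232, -0.   , -0.001]), 'wrist_force': array([ 0.274,  1.271, -0.405]), 'torque': array([ 0.055, -0.036, -0.004]), 'gripper_force': np.float64(0.0), 'gripper_width': np.float64(0.997)}
side 42.95580835389275 259.58126154835355 193.44342895088093 [[0.872, -0.272, 0.407, -126.51], [-0.49, -0.504, 0.711, -1165.826], [0.012, -0.82, -0.573, 1037.903], [0.0, 0.0, 0.0, 1.0]]
top 47.29953500478335 251.09093301420592 189.62439077485695 [[0.04, -0.911, 0.41, -85.095], [-0.999, -0.037, 0.015, -66.708], [0.002, -0.41, -0.912, 1478.961], [0.0, 0.0, 0.0, 1.0]]
```

View pics/s1.png

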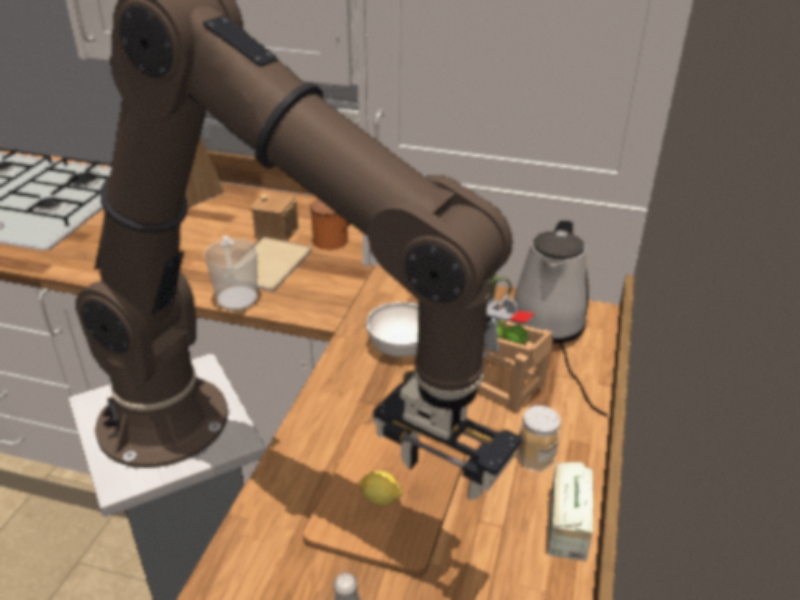

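View pics/t1.png

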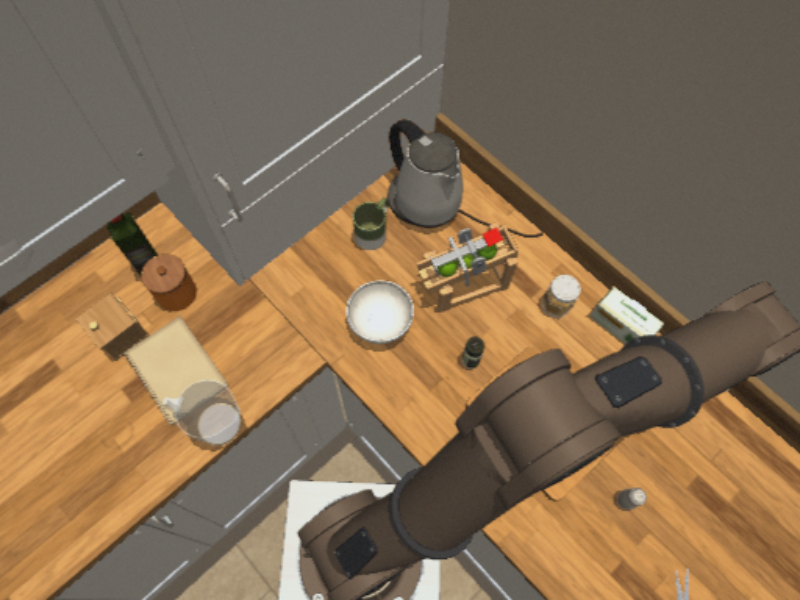

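Side view: bowl rim about (400,325), dispenser (510,360) with red pad (522,316), partly behind the arm. Top view: bowl (380,315), mouth (425,270), pad (493,237), mug (370,225), spice jar (473,352). Next, enlarged crops.

```bash
cat > h.py <<'E'
import numpy as np,cv2
from cell import arm, imaging
def ray(n,u,v,c=None):
    c=c or imaging.camera_info(n);f=192/np.tan(np.radians(c["fovy"])/2)
    M=np.array(c["cam_to_world"]);d=M[:3,:3]@[(u-c["cx"])/f,(v-c["cy"])/f,1]
    return M[:3,3],d/np.linalg.norm(d)
def atz(n,u,v,z,c=None):
    p,d=ray(n,u,v,c);return p+d*(z-p[2])/d[2]
def tri(rays):
    A=np.zeros((3,3));b=np.zeros(3)
    for p,d in rays:
        P=np.eye(3)-np.outer(d,d);A+=P;b+=P@p
    x=np.linalg.solve(A,b);return x,[np.linalg.norm((np.eye(3)-np.outer(d,d))@(x-p)) for p,d in rays]
def proj(n,X,c=None):
    c=c or imaging.camera_info(n);f=192/np.tan(np.radians(c["fovy"])/2)
    M=np.array(c["cam_to_world"]);q=M[:3,:3].T@(np.array(X)-M[:3,3]);return np.array([q[0]/q[2]*f+c["cx"],q[1]/q[2]*f+c["cy"]])
E
python3 - <<'E'
import cv2
t=cv2.imread("pics/top0.png");s=cv2.imread("pics/side0.png")
a=cv2.resize(t[105:255,210:370],(800,750),interpolation=cv2.INTER_CUBIC)[:600]
cv2.imwrite("pics/tc.png",a) # x5, origin 210,105
b=cv2.resize(s[165:275,225:365],None,fx=5,fy=5,interpolation=cv2.INTER_CUBIC)
cv2.imwrite("pics/sc.png",b)
E
```

```text
(no output)
```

View pics/tc.png

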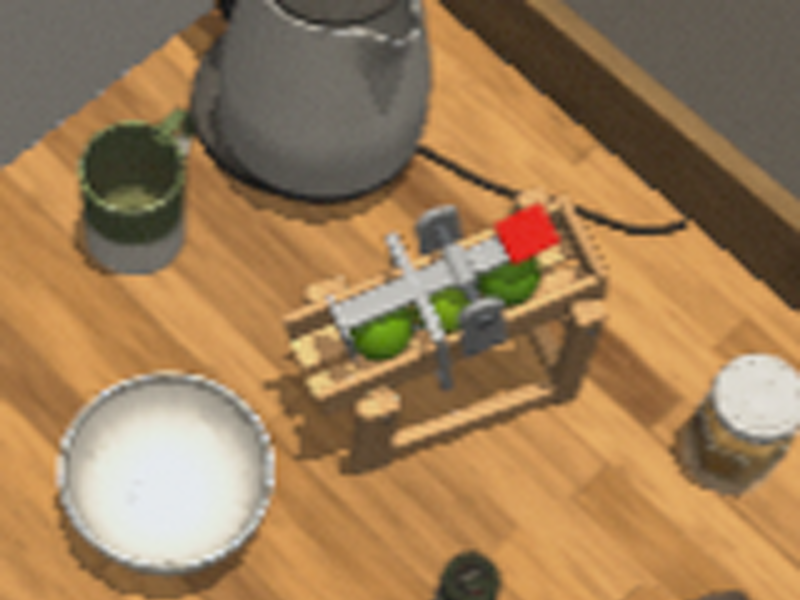

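View pics/sc.png

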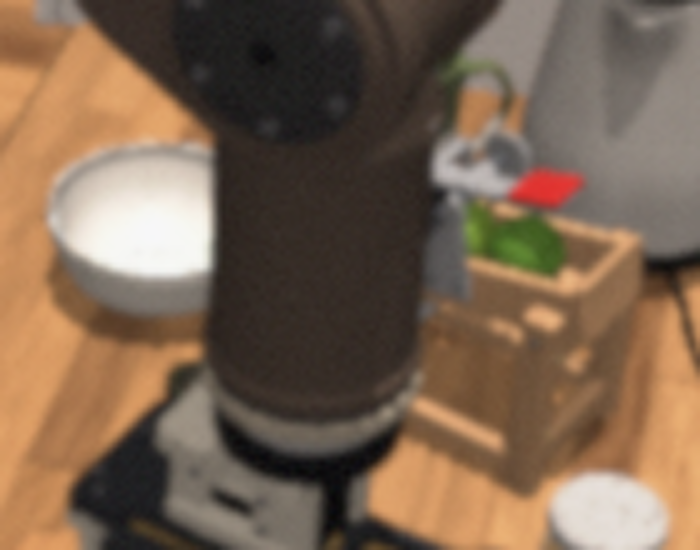

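Top crop (x5, origin 210,105): bowl rim 60–272 × 373–572, centre (167,472). Pad centre (528,233). Front leg tops (378,402) and (326,290), mouth rail ends (288,322) and (318,390). Side crop (x5, origin 225,165): pad centre (547,188).

```bash
python3 - <<'E'
from h import *
np.set_printoptions(precision=1,suppress=True)
T=lambda u,v:(210+(u+.5)/5-.5,105+(v+.5)/5-.5)
S=lambda u,v:(225+(u+.5)/5-.5,165+(v+.5)/5-.5)
X,e=tri([ray("top",*T(528,233)),ray("side",*S(547,188))]);print("pad",X,e)
P=atz("top",*T(528,233),190);print("pad@190",P)
for n,uv in dict(c=(495,222),d=(543,205),e=(560,245),f=(513,263)).items(): print(n,atz("top",*T(*uv),190))
a=atz("top",*T(378,402),104);b=atz("top",*T(326,290),104);print("legs",a,b,np.linalg.norm(a-b))
for uv in ((60,472),(272,470),(167,373),(165,572)): print("rim",atz("top",*T(*uv),67))
# bowl rim fit via projecting circle
L=[(60,472),(272,470),(167,373),(165,572)]
A=np.array([atz("top",*T(*p),67)[:2] for p in L])
from scipy.optimize import least_squares
r=least_squares(lambda q:np.hypot(*(A-q[:2]).T)-q[2],[600,0,75]).x;print("bowl",r)
print("lime1",atz("top",*T(383,330),125),"lime3",atz("top",*T(512,282),142))
m=atz("top",*T(133,165),101);print("mug",m); print("spice",atz("top",*T(470,578),105)); print("jar",atz("top",*T(760,395),102))
O=(a+b)/2;d=P-O;d[2]=0;print("O",O,"pad dist",np.linalg.norm(d),"yaw pad",np.degrees(np.arctan2(d[1],d[0])),"perp to legs",np.degrees(np.arctan2(*(b-a)[:2]*[1,1])))
E
```

```text
pad [ 647.3 -256.   188.6] [np.float64(1.9296888644870431), np.float64(1.9296888644869825)]
pad@190 [ 644.3 -255.2  190. ]
c [ 651.9 -233.2  190. ]
d [ 666.3 -265.8  190. ]
e [ 636.  -276.4  190. ]
f [ 621.  -244.7  190. ]
legs [ 555.2 -161.5  104. ] [ 641. -124.  104.] 93.65257327336435
rim [509.4  57.8  67. ]
rim [516.9 -90.3  67. ]
rim [589.1 -13.3  67. ]
rim [438.  -19.2  67. ]
bowl [513.6 -16.3  74.9]
lime1 [ 600.4 -163.1  125. ] lime3 [ 632.4 -250.4  142. ]
mug [739.5  18.1 101. ]
spice [ 427.9 -223.7  105. ]
jar [ 572.2 -426.3  102. ]
O [ 598.1 -142.8  104. ] pad dist 121.55679112051375 yaw pad -67.66283885754201 perp to legs 66.42222225797147
```

```bash
python3 - <<'E'
from h import *
np.set_printoptions(precision=1,suppress=True)
k=1.5625
T=lambda u,v:(210+(u+.5)/5-.5,105+(v+.5)/5-.5)
print("kettle lid tri",tri([ray("top",433/k,150/k),ray("side",558/k,243/k)]))
print("kettle handle top tri",tri([ray("top",408/k,128/k),ray("side",565/k,226/k)]))
print("spout rim tri", tri([ray("top",458/k,168/k),ray("side",530/k,243/k)]))
print("kettle base bottom right", atz("top",*T(360,198),15),atz("top",*T(425,150),40))
for z in (0,60): print("wall foot",z,atz("top",437/k,120/k,z),atz("top",790/k,420/k,z))
print("strip top tri",tri([ray("side",626/k,278/k),ray("top",437/k,113/k)]))
print("counter corner",atz("top",330/k,365/k,0))
# 180 rotated yaw of current tool
from scipy.spatial.transform import Rotation as R
print(R.from_quat(arm.get_obs()["eef_rot"]).as_matrix())
E
```

```text
kettle lid tri (array([ 836.4, -122.4,  227.8]), [np.float64(0.34464147444495735), np.float64(0.34464147444516213)])
kettle handle top tri (array([900.3, -65.6, 222.5]), [np.float64(1.9418754679899661), np.float64(1.9418754679895591)])
spout rim tri (array([ 733.5, -168.8,  288.8]), [np.float64(12.037197445442773), np.float64(12.037197445442757)])
kettle base bottom right [ 768.8 -152.4   15. ] [ 798.4 -200.    40. ]
wall foot 0 [1101.6 -141.6    0. ] [ 318.  -925.4    0. ]
wall foot 60 [1053.5 -138.6   60. ] [ 301.7 -890.6   60. ]
strip top tri (array([1051.3, -135.9,   84.4]), [np.float64(3.740005754300836), np.float64(3.74000575430094)])
counter corner [403.4  91.5   0. ]
[[ 0.9  0.5 -0. ]
 [ 0.5 -0.9  0. ]
 [-0.  -0.  -1. ]]
```

Request:
servo_tool:
  series:
    - {"az": -0.967}
    - {"az": -0.967}
    - {"az": -0.967}
    - {"az": -0.967}
    - {"az": -0.967}
    - {"az": -0.967}
    - {"az": -0.967}
    - {"az": -0.967}
    - {"az": -0.967}
    - {"az": -0.967}
    - {"az": -0.967}
    - {"az": -0.967}
    - {"az": -0.967}
    - {"az": -0.967}
    - {"az": -0.967}
    - {}

```text
invalid input at $.series[0]: expected keys tx, ty, tz, ax, ay, az, claw
```

Request:
servo_tool:
  series:
    - {"tx": 0.4, "ty": 0.4}
    - {"tx": 0.97, "ty": 0.84}
    - {"tx": 0.97, "ty": 0.84}
    - {"tx": 0.97, "ty": 0.84}
    - {"tx": 0.97, "ty": 0.84}
    - {"tx": 0.97, "ty": 0.84}
    - {"tx": 0.97, "ty": 0.84}
    - {"tx": 0.97, "ty": 0.84}
    - {"tx": 0.97, "ty": 0.84}
    - {"tx": 0.97, "ty": 0.84}
    - {"tx": 0.97, "ty": 0.84}
    - {"tx": 0.97, "ty": 0.84}
    - {"tx": 0.97, "ty": 0.84}
    - {"tx": 0.97, "ty": 0.84}
    - {"tx": 0.97, "ty": 0.84}
    - {"tx": 0.97, "ty": 0.84}
    - {"tx": 0.97, "ty": 0.84}
    - {"tx": 0.5, "ty": 0.4}
    - {}

```text
invalid input at $.series[0]: expected keys tx, ty, tz, ax, ay, az, claw
```

Request:
servo_tool:
  series:
    - {"tx": 0, "ty": 0, "tz": 0, "ax": 0, "ay": 0, "az": -0.967, "claw": 0}
    - {"tx": 0, "ty": 0, "tz": 0, "ax": 0, "ay": 0, "az": -0.967, "claw": 0}
    - {"tx": 0, "ty": 0, "tz": 0, "ax": 0, "ay": 0, "az": -0.967, "claw": 0}
    - {"tx": 0, "ty": 0, "tz": 0, "ax": 0, "ay": 0, "az": -0.967, "claw": 0}
    - {"tx": 0, "ty": 0, "tz": 0, "ax": 0, "ay": 0, "az": -0.967, "claw": 0}
    - {"tx": 0, "ty": 0, "tz": 0, "ax": 0, "ay": 0, "az": -0.967, "claw": 0}
    - {"tx": 0, "ty": 0, "tz": 0, "ax": 0, "ay": 0, "az": -0.967, "claw": 0}
    - {"tx": 0, "ty": 0, "tz": 0, "ax": 0, "ay": 0, "az": -0.967, "claw": 0}
    - {"tx": 0, "ty": 0, "tz": 0, "ax": 0, "ay": 0, "az": -0.967, "claw": 0}
    - {"tx": 0, "ty": 0, "tz": 0, "ax": 0, "ay": 0, "az": -0.967, "claw": 0}
    - {"tx": 0, "ty": 0, "tz": 0, "ax": 0, "ay": 0, "az": -0.967, "claw": 0}
    - {"tx": 0, "ty": 0, "tz": 0, "ax": 0, "ay": 0, "az": -0.967, "claw": 0}
    - {"tx": 0, "ty": 0, "tz": 0, "ax": 0, "ay": 0, "az": -0.967, "claw": 0}
    - {"tx": 0, "ty": 0, "tz": 0, "ax": 0, "ay": 0, "az": -0.967, "claw": 0}
    - {"tx": 0, "ty": 0, "tz": 0, "ax": 0, "ay": 0, "az": -0.967, "claw": 0}

```text
t: 1.98
eef_pos: [282.1, -557.4, 226.3]
eef_rot: [0.544, 0.839, 0.0, -0.0]
wrist_force: [1.0, -0.4, 0.1]
gripper_width: 1.003
gripper_force: 0.0
```

Request:
servo_tool:
  series:
    - {"tx": 0.4, "ty": 0.4, "tz": 0, "ax": 0, "ay": 0, "az": 0, "claw": 0}
    - {"tx": 0.97, "ty": 0.84, "tz": 0, "ax": 0, "ay": 0, "az": 0, "claw": 0}
    - {"tx": 0.97, "ty": 0.84, "tz": 0, "ax": 0, "ay": 0, "az": 0, "claw": 0}
    - {"tx": 0.97, "ty": 0.84, "tz": 0, "ax": 0, "ay": 0, "az": 0, "claw": 0}
    - {"tx": 0.97, "ty": 0.84, "tz": 0, "ax": 0, "ay": 0, "az": 0, "claw": 0}
    - {"tx": 0.97, "ty": 0.84, "tz": 0, "ax": 0, "ay": 0, "az": 0, "claw": 0}
    - {"tx": 0.97, "ty": 0.84, "tz": 0, "ax": 0, "ay": 0, "az": 0, "claw": 0}
    - {"tx": 0.97, "ty": 0.84, "tz": 0, "ax": 0, "ay": 0, "az": 0, "claw": 0}
    - {"tx": 0.97, "ty": 0.84, "tz": 0, "ax": 0, "ay": 0, "az": 0, "claw": 0}
    - {"tx": 0.97, "ty": 0.84, "tz": 0, "ax": 0, "ay": 0, "az": 0, "claw": 0}
    - {"tx": 0.97, "ty": 0.84, "tz": 0, "ax": 0, "ay": 0, "az": 0, "claw": 0}
    - {"tx": 0.97, "ty": 0.84, "tz": 0, "ax": 0, "ay": 0, "az": 0, "claw": 0}
    - {"tx": 0.97, "ty": 0.84, "tz": 0, "ax": 0, "ay": 0, "az": 0, "claw": 0}
    - {"tx": 0.97, "ty": 0.84, "tz": 0, "ax": 0, "ay": 0, "az": 0, "claw": 0}
    - {"tx": 0.97, "ty": 0.84, "tz": 0, "ax": 0, "ay": 0, "az": 0, "claw": 0}
    - {"tx": 0.97, "ty": 0.84, "tz": 0, "ax": 0, "ay": 0, "az": 0, "claw": 0}
    - {"tx": 0.97, "ty": 0.84, "tz": 0, "ax": 0, "ay": 0, "az": 0, "claw": 0}
    - {"tx": 0.5, "ty": 0.4, "tz": 0, "ax": 0, "ay": 0, "az": 0, "claw": 0}
    - {"tx": 0, "ty": 0, "tz": 0, "ax": 0, "ay": 0, "az": 0, "claw": 0}

```text
t: 4.35
eef_pos: [472.7, 68.0, 226.6]
eef_rot: [0.545, 0.839, 0.0, -0.0]
wrist_force: [0.1, -0.6, -0.2]
gripper_width: 1.0
gripper_force: 0.0
```

```bash
python3 - <<'E'
from h import *
from scipy.spatial.transform import Rotation as R
o=arm.get_obs();M=R.from_quat(o["eef_rot"]).as_matrix()
print(o["t"],o["eef_pos"].round(1),o["qpos"].round(2),np.degrees(np.arctan2(M[1,0],M[0,0])),M[2].round(3))
c=imaging.camera_info("wrist");im=imaging.capture("wrist");im2=imaging.capture("side")
print(np.round(c["cam_to_world"],3).tolist(),c["fovy"],c["cx"],c["cy"])
cv2.imwrite("pics/w0.png",im)
b=np.hstack([cv2.resize(im,(400,300)),cv2.resize(im2[150:300,200:400],(400,300))]);
b=np.vstack([b]);cv2.imwrite("pics/b.png",b);cv2.imwrite("pics/side1.png",im2)
E
```

```text
4.35 [472.7  68.  226.6] [ 0.31  0.27 -0.68  1.88  0.2   1.06 -0.04] 113.98976237980837 [ 0.001 -0.    -1.   ]
[[0.913, 0.391, 0.112, 442.497], [0.407, -0.878, -0.251, 135.266], [0.0, 0.275, -0.962, 384.355], [0.0, 0.0, 0.0, 1.0]] 64.40598219081993 252.08564508070495 193.8507700408245
```

View pics/b.png

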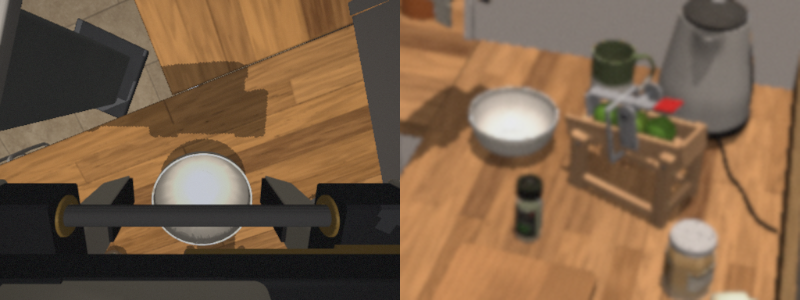

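Wrist view: bowl centred near (202,198) between the fingers' bearings, slightly left of centre. The side view is now clear of the arm, so I'll enlarge it to refine.

```bash
python3 - <<'E'
import cv2
s=cv2.imread("pics/side1.png")
cv2.imwrite("pics/sc2.png",cv2.resize(s[175:275,225:358],None,fx=6,fy=6,interpolation=cv2.INTER_CUBIC))
E
```

```text
(no output)
```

View pics/sc2.png

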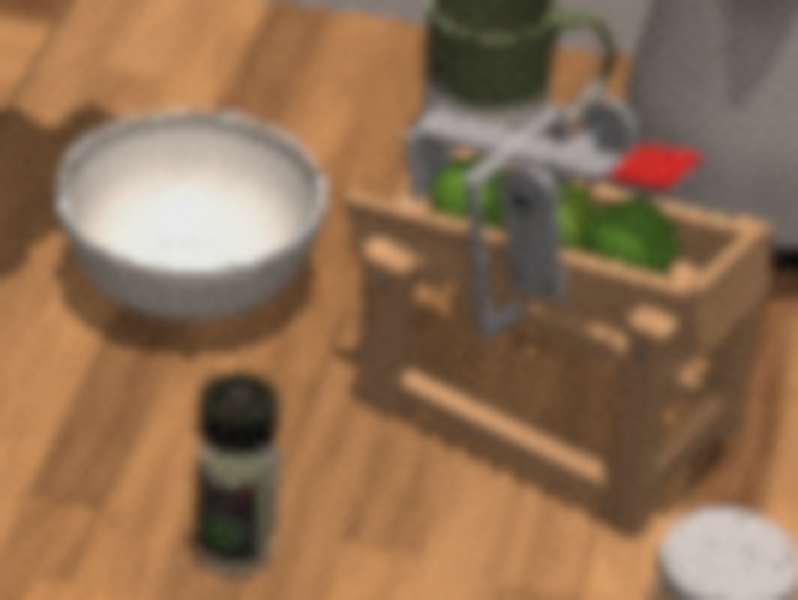

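Side crop (x6, origin 225,175): pad centre (656,166), near front leg top (390,254), bowl rim 57–326 × 110–268.

```bash
python3 - <<'E'
from h import *
np.set_printoptions(precision=1,suppress=True)
T=lambda u,v:(210+(u+.5)/5-.5,105+(v+.5)/5-.5)
S=lambda u,v:(225+(u+.5)/6-.5,175+(v+.5)/6-.5)
for n,a,b in (("pad",(528,233),(656,166)),("leg",(378,402),(390,254)),("bowl",(166.5,471),(191,187))):
    print(n,*tri([ray("top",*T(*a)),ray("side",*S(*b))]))
print("leg side@104",atz("side",*S(390,254),104),"pad side@190",atz("side",*S(656,166),190),"bowl side",atz("side",*S(57,187),67),atz("side",*S(326,187),67))
c=dict(fovy=64.406,cx=252.09,cy=193.85,cam_to_world=[[0.913,0.391,0.112,442.497],[0.407,-0.878,-0.251,135.266],[0,0.275,-0.962,384.355],[0,0,0,1]])
k=1.28
for p in((152,200),(252,200),(202,153),(202,245)): print("wrist rim",atz("w",p[0]*k,p[1]*k,67,c))
E
```

```text
pad [ 647.1 -256.   188.5] [np.float64(1.7864837770764141), np.float64(1.7864837770764912)]
leg [ 556.5 -161.8  103.4] [np.float64(1.0027931875951341), np.float64(1.0027931875949594)]
bowl [516.6 -17.1  66.1] [np.float64(2.7963800960690364), np.float64(2.796380096069072)]
leg side@104 [ 557.3 -162.1  104. ] pad side@190 [ 648.1 -257.   190. ] bowl side [453.4  18.1  67. ] [585.6 -53.4  67. ]
wrist rim [449.3 -42.3  67. ]
wrist rim [583.6  17.6  67. ]
wrist rim [486.8  53.3  67. ]
wrist rim [548.4 -83.   67. ]
```

Request:
servo_tool:
  series:
    - {"tx": 0, "ty": 0.2, "tz": 0.5, "ax": 0, "ay": 0, "az": 0, "claw": 0}
    - {"tx": 0, "ty": 0, "tz": 0.9, "ax": 0, "ay": 0, "az": 0, "claw": 0}
    - {"tx": 0, "ty": 0, "tz": 0.9, "ax": 0, "ay": 0, "az": 0, "claw": 0}
    - {"tx": 0, "ty": 0, "tz": 0.9, "ax": 0, "ay": 0, "az": 0, "claw": 0}
    - {"tx": 0, "ty": 0, "tz": 0.9, "ax": 0, "ay": 0, "az": 0, "claw": 0}
    - {"tx": 0, "ty": 0, "tz": 0.9, "ax": 0, "ay": 0, "az": 0, "claw": 0}
    - {"tx": 0, "ty": 0, "tz": 0.8, "ax": 0, "ay": 0, "az": 0, "claw": 0}
    - {"tx": 0, "ty": 0, "tz": 0.5, "ax": 0, "ay": 0, "az": 0, "claw": 0}
    - {"tx": 0, "ty": 0, "tz": 0, "ax": 0, "ay": 0, "az": 0, "claw": 0}

```text
t: 5.58
eef_pos: [478.2, 67.8, 36.6]
eef_rot: [0.546, 0.838, -0.001, -0.001]
wrist_force: [-0.4, 0.4, 0.9]
gripper_width: 1.001
gripper_force: 0.0
```

Request:
servo_tool:
  series:
    - {"tx": -0.3, "ty": 0, "tz": 0, "ax": 0, "ay": 0, "az": 0, "claw": 0}
    - {"tx": -0.3, "ty": 0, "tz": 0, "ax": 0, "ay": 0, "az": 0, "claw": 0}
    - {"tx": -0.2, "ty": 0, "tz": 0, "ax": 0, "ay": 0, "az": 0, "claw": 0}
    - {"tx": -0.2, "ty": 0, "tz": 0, "ax": 0, "ay": 0, "az": 0, "claw": 0}
    - {"tx": -0.2, "ty": 0, "tz": 0, "ax": 0, "ay": 0, "az": 0, "claw": 0}

```text
t: 6.2
eef_pos: [493.7, 35.2, 37.9]
eef_rot: [0.545, 0.838, 0.0, 0.0]
wrist_force: [-1.0, 1.2, 1.0]
gripper_width: 1.002
gripper_force: 1.0
```

```bash
python3 - <<'E'
from h import *
a=imaging.capture("wrist");b=imaging.capture("top")
cv2.imwrite("pics/b2.png",np.hstack([cv2.resize(a,(400,300)),cv2.resize(b[100:250,190:390],(400,300))]))
E
```

```text
(no output)
```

View pics/b2.png

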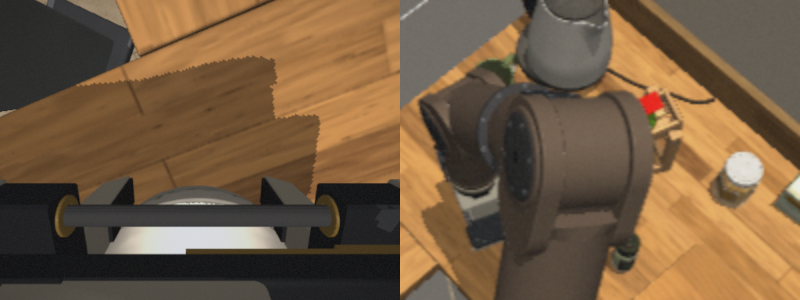

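The bowl is cradled between both fingers at its near rim. Now I'll push it diagonally toward the centreline, then straight on.

Request:
servo_tool:
  series:
    - {"tx": -0.17, "ty": 0.08, "tz": 0, "ax": 0, "ay": 0, "az": 0, "claw": 0}
    - {"tx": -0.17, "ty": 0.1, "tz": 0, "ax": 0, "ay": 0, "az": 0, "claw": 0}
    - {"tx": -0.17, "ty": 0.1, "tz": 0, "ax": 0, "ay": 0, "az": 0, "claw": 0}
    - {"tx": -0.17, "ty": 0.1, "tz": 0, "ax": 0, "ay": 0, "az": 0, "claw": 0}
    - {"tx": -0.17, "ty": 0.1, "tz": 0, "ax": 0, "ay": 0, "az": 0, "claw": 0}
    - {"tx": -0.17, "ty": 0.1, "tz": 0, "ax": 0, "ay": 0, "az": 0, "claw": 0}
    - {"tx": -0.17, "ty": 0.1, "tz": 0, "ax": 0, "ay": 0, "az": 0, "claw": 0}
    - {"tx": -0.17, "ty": 0.1, "tz": 0, "ax": 0, "ay": 0, "az": 0, "claw": 0}
    - {"tx": -0.17, "ty": 0.1, "tz": 0, "ax": 0, "ay": 0, "az": 0, "claw": 0}
    - {"tx": 0, "ty": 0, "tz": 0, "ax": 0, "ay": 0, "az": 0, "claw": 0}

```text
t: 7.55
eef_pos: [536.9, 3.6, 37.7]
eef_rot: [0.546, 0.838, 0.0, 0.0]
wrist_force: [0.2, 0.0, 0.1]
gripper_width: 0.997
gripper_force: 0.0
```

```bash
python3 - <<'E'
from h import *
print(arm.get_obs()["qpos"].round(2))
a=imaging.capture("side");b=imaging.capture("top")
cv2.imwrite("pics/b3.png",np.hstack([cv2.resize(a[160:280,220:380],(400,300),interpolation=2),cv2.resize(b[110:230,220:380],(400,300),interpolation=2)]))
E
```

```text
[ 0.28  0.59 -0.54  1.95  0.45  0.72 -0.11]
```

View pics/b3.png

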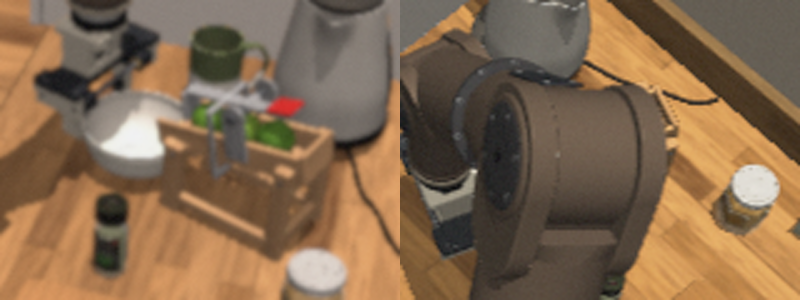

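Bowl is near the front legs under the mouth, still cradled. Pushing on in small steps and watching the force.

Request:
servo_tool:
  series:
    - {"tx": -0.1, "ty": 0, "tz": 0, "ax": 0, "ay": 0, "az": 0, "claw": 0}
    - {"tx": -0.1, "ty": 0, "tz": 0, "ax": 0, "ay": 0, "az": 0, "claw": 0}
    - {"tx": -0.1, "ty": 0, "tz": 0, "ax": 0, "ay": 0, "az": 0, "claw": 0}

```text
t: 8.02
eef_pos: [540.0, -4.3, 37.8]
eef_rot: [0.545, 0.838, 0.0, 0.0]
wrist_force: [-0.2, -0.1, 1.0]
gripper_width: 1.0
gripper_force: 0.6
```

Request:
servo_tool:
  series:
    - {"tx": -0.07, "ty": 0, "tz": 0, "ax": 0, "ay": 0, "az": 0, "claw": 0}
    - {"tx": -0.07, "ty": 0, "tz": 0, "ax": 0, "ay": 0, "az": 0, "claw": 0}

```text
t: 8.28
eef_pos: [541.7, -8.1, 37.7]
eef_rot: [0.545, 0.838, -0.0, -0.0]
wrist_force: [-0.7, 1.3, 0.7]
gripper_width: 0.998
gripper_force: 0.6
```

Request:
servo_tool:
  series:
    - {"tx": -0.07, "ty": 0, "tz": 0, "ax": 0, "ay": 0, "az": 0, "claw": 0}

```text
t: 8.4
eef_pos: [542.6, -10.1, 37.7]
eef_rot: [0.545, 0.838, -0.0, 0.0]
wrist_force: [-0.6, 1.8, -0.0]
gripper_width: 0.998
gripper_force: 0.6
```

Request:
servo_tool:
  series:
    - {"tx": -0.07, "ty": 0, "tz": 0, "ax": 0, "ay": 0, "az": 0, "claw": 0}

```text
t: 8.52
eef_pos: [543.4, -12.0, 37.7]
eef_rot: [0.545, 0.838, -0.0, -0.0]
wrist_force: [-0.6, 2.0, 0.8]
gripper_width: 1.0
gripper_force: 0.9
```

Request:
servo_tool:
  series:
    - {"tx": -0.07, "ty": 0, "tz": 0, "ax": 0, "ay": 0, "az": 0, "claw": 0}
    - {"tx": -0.05, "ty": 0, "tz": 0, "ax": 0, "ay": 0, "az": 0, "claw": 0}

```text
t: 8.78
eef_pos: [544.7, -13.6, 37.8]
eef_rot: [0.545, 0.838, 0.001, -0.001]
wrist_force: [-2.0, 8.8, 0.4]
gripper_width: 1.002
gripper_force: 4.2
```

Request:
servo_tool:
  series:
    - {"tx": -0.06, "ty": 0, "tz": 0, "ax": 0, "ay": 0, "az": 0, "claw": 0}

```text
t: 8.9
eef_pos: [545.0, -13.8, 37.7]
eef_rot: [0.545, 0.839, 0.001, -0.001]
wrist_force: [-4.0, 13.2, 0.7]
gripper_width: 1.002
gripper_force: 6.3
```

Request:
servo_tool:
  series:
    - {"tx": -0.06, "ty": 0, "tz": 0, "ax": 0, "ay": 0, "az": 0, "claw": 0}

```text
t: 9.02
eef_pos: [545.2, -14.1, 37.7]
eef_rot: [0.544, 0.839, 0.002, -0.002]
wrist_force: [-6.7, 16.4, 1.8]
gripper_width: 1.0
gripper_force: 8.2
```

Request:
servo_tool:
  series:
    - {"tx": -0.06, "ty": 0, "tz": 0, "ax": 0, "ay": 0, "az": 0, "claw": 0}

```text
t: 9.15
eef_pos: [545.3, -14.3, 37.7]
eef_rot: [0.544, 0.839, 0.002, -0.003]
wrist_force: [-8.5, 21.6, 4.4]
gripper_width: 1.004
gripper_force: 10.2
```

Force 22 N straight back along the push line, so the bowl is seated on both legs. Backing off, lifting, closing and turning.

Request:
servo_tool:
  series:
    - {"tx": 0.3, "ty": 0, "tz": 0, "ax": 0, "ay": 0, "az": 0, "claw": 0}
    - {"tx": 0.6, "ty": 0, "tz": 0, "ax": 0, "ay": 0, "az": 0, "claw": 0}
    - {"tx": 0.7, "ty": 0, "tz": 0, "ax": 0, "ay": 0, "az": 0, "claw": 0}
    - {"tx": 0, "ty": 0, "tz": -0.6, "ax": 0, "ay": 0, "az": 0, "claw": 0}
    - {"tx": 0, "ty": 0, "tz": -1, "ax": 0, "ay": 0, "az": 0, "claw": 0}
    - {"tx": 0, "ty": 0, "tz": -1, "ax": 0, "ay": 0, "az": 0, "claw": 0}
    - {"tx": 0, "ty": 0, "tz": -1, "ax": 0, "ay": 0, "az": 0, "claw": 0.5}
    - {"tx": 0, "ty": 0, "tz": -1, "ax": 0, "ay": 0, "az": 0, "claw": 1}
    - {"tx": 0, "ty": 0, "tz": -1, "ax": 0, "ay": 0, "az": 0, "claw": 1}
    - {"tx": 0, "ty": 0, "tz": -1, "ax": 0, "ay": 0, "az": 0, "claw": 1}
    - {"tx": 0, "ty": 0, "tz": -0.5, "ax": 0, "ay": 0, "az": 0, "claw": 1}
  newtons: 10

```text
t: 10.52
eef_pos: [528.2, 23.4, 253.2]
eef_rot: [0.546, 0.838, 0.001, 0.001]
wrist_force: [-0.1, -0.9, 0.4]
gripper_width: 0.506
gripper_force: 0.0
```

Request:
servo_tool:
  series:
    - {"tx": 0, "ty": 0, "tz": 0, "ax": 0, "ay": 0, "az": 1, "claw": 1}
    - {"tx": 0, "ty": 0, "tz": 0, "ax": 0, "ay": 0, "az": 1, "claw": 1}
    - {"tx": 0, "ty": 0, "tz": 0, "ax": 0, "ay": 0, "az": 1, "claw": 1}
    - {"tx": 0, "ty": 0, "tz": 0, "ax": 0, "ay": 0, "az": 1, "claw": 1}
    - {"tx": 0, "ty": 0, "tz": 0, "ax": 0, "ay": 0, "az": 1, "claw": 1}
    - {"tx": 0, "ty": 0, "tz": 0, "ax": 0, "ay": 0, "az": 1, "claw": 1}
    - {"tx": 0, "ty": 0, "tz": 0, "ax": 0, "ay": 0, "az": 1, "claw": 1}
    - {"tx": 0, "ty": 0, "tz": 0, "ax": 0, "ay": 0, "az": 1, "claw": 1}
    - {"tx": 0, "ty": 0, "tz": 0, "ax": 0, "ay": 0, "az": 1, "claw": 1}
    - {"tx": 0, "ty": 0, "tz": 0, "ax": 0, "ay": 0, "az": 1, "claw": 1}
    - {"tx": 0, "ty": 0, "tz": 0, "ax": 0, "ay": 0, "az": 1, "claw": 1}
    - {"tx": 0, "ty": 0, "tz": 0, "ax": 0, "ay": 0, "az": 1, "claw": 1}
    - {"tx": 0, "ty": 0, "tz": 0, "ax": 0, "ay": 0, "az": 1, "claw": 1}
    - {"tx": 0, "ty": 0, "tz": 0, "ax": 0, "ay": 0, "az": 1, "claw": 1}
    - {"tx": 0, "ty": 0, "tz": 0, "ax": 0, "ay": 0, "az": 1, "claw": 1}
    - {"tx": 0, "ty": 0, "tz": 0, "ax": 0, "ay": 0, "az": 0, "claw": 1}

```text
t: 12.52
eef_pos: [527.3, 23.5, 250.7]
eef_rot: [0.978, 0.207, -0.0, 0.0]
wrist_force: [1.1, -0.0, -0.1]
gripper_width: 0.008
gripper_force: 0.0
```

```bash
python3 - <<'E'
from h import *
print(arm.get_obs()["qpos"].round(2))
a=imaging.capture("side");b=imaging.capture("top")
cv2.imwrite("pics/b4.png",np.hstack([cv2.resize(a[160:280,220:380],(400,300),interpolation=2),cv2.resize(b[110:230,220:380],(400,300),interpolation=2)]))
E
```

```text
[ 0.15  0.29 -0.37  1.75  0.11  1.13 -1.41]
```

View pics/b4.png

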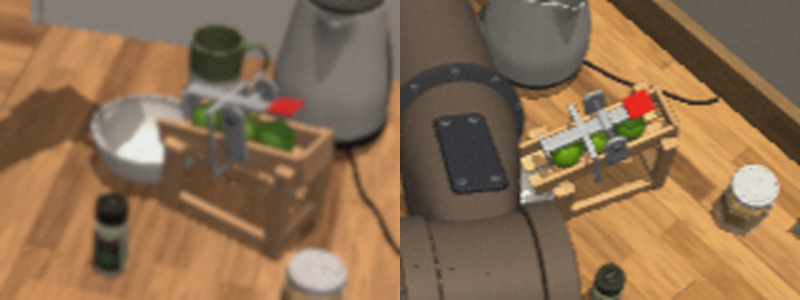

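Bowl sits against the front leg under the mouth; limes and lever are untouched. Moving above the pad.

Request:
servo_tool:
  series:
    - {"tx": 0, "ty": 0.5, "tz": 0, "ax": 0, "ay": 0, "az": 0, "claw": 1}
    - {"tx": -0.13, "ty": 0.95, "tz": 0, "ax": 0, "ay": 0, "az": 0, "claw": 1}
    - {"tx": 0, "ty": 0.95, "tz": 0, "ax": 0, "ay": 0, "az": 0, "claw": 1}
    - {"tx": 0, "ty": 0.95, "tz": 0, "ax": 0, "ay": 0, "az": 0, "claw": 1}
    - {"tx": 0, "ty": 0.95, "tz": 0, "ax": 0, "ay": 0, "az": 0, "claw": 1}
    - {"tx": 0, "ty": 0.95, "tz": 0, "ax": 0, "ay": 0, "az": 0, "claw": 1}
    - {"tx": 0, "ty": 0.95, "tz": 0, "ax": 0, "ay": 0, "az": 0, "claw": 1}
    - {"tx": 0, "ty": 0.95, "tz": 0, "ax": 0, "ay": 0, "az": 0, "claw": 1}
    - {"tx": 0, "ty": 0.95, "tz": 0, "ax": 0, "ay": 0, "az": 0, "claw": 1}
    - {"tx": 0, "ty": 0.95, "tz": 0, "ax": 0, "ay": 0, "az": 0, "claw": 1}
    - {"tx": 0, "ty": 0.95, "tz": 0, "ax": 0, "ay": 0, "az": 0, "claw": 1}
    - {"tx": 0, "ty": 0.13, "tz": 0, "ax": 0, "ay": 0, "az": 0, "claw": 1}
    - {"tx": 0, "ty": 0, "tz": 0.5, "ax": 0, "ay": 0, "az": 0, "claw": 1}
    - {"tx": 0, "ty": 0, "tz": 0.7, "ax": 0, "ay": 0, "az": 0, "claw": 1}
    - {"tx": 0, "ty": 0, "tz": 0, "ax": 0, "ay": 0, "az": 0, "claw": 1}

```text
t: 14.5
eef_pos: [645.5, -254.3, 212.3]
eef_rot: [0.978, 0.208, -0.002, -0.001]
wrist_force: [-0.5, 0.4, -0.2]
gripper_width: 0.007
gripper_force: 0.0
```

```bash
python3 - <<'E'
from h import *
print(arm.get_obs()["qpos"].round(2),arm.get_obs()["wrist_force"])
a=imaging.capture("side");b=imaging.capture("wrist")
cv2.imwrite("pics/b5.png",np.hstack([cv2.resize(a[175:265,250:370],(400,300),interpolation=2),cv2.resize(b,(400,300),interpolation=2)]))
E
```

```text
[ 0.45  0.58 -0.25  1.38  0.14  1.21 -0.97] [-0.49479612  0.37467475 -0.15881959]
```

View pics/b5.png

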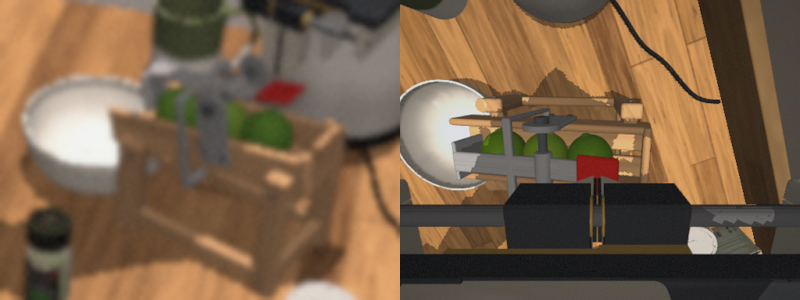

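The fingertips are over the middle of the red pad, and the bowl sits under the mouth. Pressing.

Request:
servo_tool:
  series:
    - {"tx": 0, "ty": 0, "tz": 0.4, "ax": 0, "ay": 0, "az": 0, "claw": 1}
    - {"tx": 0, "ty": 0, "tz": 0.3, "ax": 0, "ay": 0, "az": 0, "claw": 1}
    - {"tx": 0, "ty": 0, "tz": 0.15, "ax": 0, "ay": 0, "az": 0, "claw": 1}

```text
t: 14.98
eef_pos: [646.9, -255.9, 188.6]
eef_rot: [0.978, 0.207, -0.0, 0.0]
wrist_force: [-1.4, -0.5, 2.7]
gripper_width: 0.005
gripper_force: 1.0
```

Request:
servo_tool:
  series:
    - {"tx": 0, "ty": 0, "tz": 0.15, "ax": 0, "ay": 0, "az": 0, "claw": 1}
    - {"tx": 0, "ty": 0, "tz": 0.15, "ax": 0, "ay": 0, "az": 0, "claw": 1}

```text
t: 15.22
eef_pos: [647.4, -256.1, 180.5]
eef_rot: [0.978, 0.207, 0.0, 0.0]
wrist_force: [1.1, -2.4, 3.6]
gripper_width: 0.005
gripper_force: 1.6
```

Request:
servo_tool:
  series:
    - {"tx": 0, "ty": 0, "tz": 0.1, "ax": 0, "ay": 0, "az": 0, "claw": 1}

```text
t: 15.35
eef_pos: [647.4, -256.2, 177.4]
eef_rot: [0.978, 0.207, 0.0, 0.0]
wrist_force: [1.6, -2.0, 3.1]
gripper_width: 0.007
gripper_force: 1.8
```

Request:
servo_tool:
  series:
    - {"tx": 0, "ty": 0, "tz": 0.07, "ax": 0, "ay": 0, "az": 0, "claw": 1}

```text
t: 15.48
eef_pos: [647.4, -256.2, 175.4]
eef_rot: [0.978, 0.207, 0.0, 0.0]
wrist_force: [2.2, -2.6, 5.6]
gripper_width: 0.006
gripper_force: 2.9
```

Request:
servo_tool:
  series:
    - {"tx": 0, "ty": 0, "tz": 0.07, "ax": 0, "ay": 0, "az": 0, "claw": 1}
    - {"tx": 0, "ty": 0, "tz": 0.05, "ax": 0, "ay": 0, "az": 0, "claw": 1}

```text
t: 15.72
eef_pos: [647.6, -256.3, 174.4]
eef_rot: [0.978, 0.207, 0.001, 0.001]
wrist_force: [-8.0, -0.6, 25.2]
gripper_width: 0.006
gripper_force: 12.9
```

Request:
servo_tool:
  series:
    - {"tx": 0, "ty": 0, "tz": 0.05, "ax": 0, "ay": 0, "az": 0, "claw": 1}
    - {"tx": 0, "ty": 0, "tz": 0, "ax": 0, "ay": 0, "az": 0, "claw": 1}
    - {"tx": 0, "ty": 0, "tz": 0, "ax": 0, "ay": 0, "az": 0, "claw": 1}
    - {"tx": 0, "ty": 0, "tz": 0, "ax": 0, "ay": 0, "az": 0, "claw": 1}
    - {"tx": 0, "ty": 0, "tz": 0, "ax": 0, "ay": 0, "az": 0, "claw": 1}
    - {"tx": 0, "ty": 0, "tz": 0, "ax": 0, "ay": 0, "az": 0, "claw": 1}
    - {"tx": 0, "ty": 0, "tz": 0, "ax": 0, "ay": 0, "az": 0, "claw": 1}
    - {"tx": 0, "ty": 0, "tz": 0, "ax": 0, "ay": 0, "az": 0, "claw": 1}
    - {"tx": 0, "ty": 0, "tz": 0, "ax": 0, "ay": 0, "az": 0, "claw": 1}

```text
t: 16.85
eef_pos: [647.6, -256.3, 174.2]
eef_rot: [0.978, 0.207, 0.001, 0.001]
wrist_force: [-8.9, -0.1, 28.3]
gripper_width: 0.005
gripper_force: 14.2
```

```bash
python3 - <<'E'
from h import *
a=imaging.capture("side");b=imaging.capture("wrist")
cv2.imwrite("pics/b6.png",np.hstack([cv2.resize(a[175:265,250:370],(400,300),interpolation=2),cv2.resize(b,(400,300),interpolation=2)]))
E
```

```text
(no output)
```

View pics/b6.png

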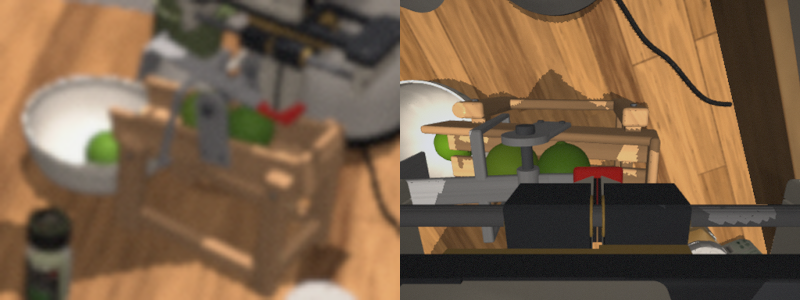

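The lime is in the bowl and the other two are held by the catch. Pad is fully down at the stop. Raising straight up and waiting for the next lime to roll. That was 11 pictures, one over the limit of 10, so I'll verify by image code only from here.

Request:
servo_tool:
  series:
    - {"tx": 0, "ty": 0, "tz": -0.3, "ax": 0, "ay": 0, "az": 0, "claw": 1}
    - {"tx": 0, "ty": 0, "tz": -0.4, "ax": 0, "ay": 0, "az": 0, "claw": 1}
    - {"tx": 0, "ty": 0, "tz": -0.6, "ax": 0, "ay": 0, "az": 0, "claw": 1}
    - {"tx": 0, "ty": 0, "tz": -0.8, "ax": 0, "ay": 0, "az": 0, "claw": 1}
    - {"tx": 0, "ty": 0, "tz": -0.8, "ax": 0, "ay": 0, "az": 0, "claw": 1}
    - {"tx": 0, "ty": 0, "tz": -0.8, "ax": 0, "ay": 0, "az": 0, "claw": 1}
    - {"tx": 0, "ty": 0, "tz": 0, "ax": 0, "ay": 0, "az": 0, "claw": 1}
    - {"tx": 0, "ty": 0, "tz": 0, "ax": 0, "ay": 0, "az": 0, "claw": 1}
    - {"tx": 0, "ty": 0, "tz": 0, "ax": 0, "ay": 0, "az": 0, "claw": 1}
    - {"tx": 0, "ty": 0, "tz": 0, "ax": 0, "ay": 0, "az": 0, "claw": 1}
    - {"tx": 0, "ty": 0, "tz": 0, "ax": 0, "ay": 0, "az": 0, "claw": 1}
    - {"tx": 0, "ty": 0, "tz": 0, "ax": 0, "ay": 0, "az": 0, "claw": 1}
    - {"tx": 0, "ty": 0, "tz": 0, "ax": 0, "ay": 0, "az": 0, "claw": 1}
    - {"tx": 0, "ty": 0, "tz": 0, "ax": 0, "ay": 0, "az": 0, "claw": 1}
    - {"tx": 0, "ty": 0, "tz": 0, "ax": 0, "ay": 0, "az": 0, "claw": 1}
    - {"tx": 0, "ty": 0, "tz": 0, "ax": 0, "ay": 0, "az": 0, "claw": 1}
    - {"tx": 0, "ty": 0, "tz": 0, "ax": 0, "ay": 0, "az": 0, "claw": 1}
    - {"tx": 0, "ty": 0, "tz": 0, "ax": 0, "ay": 0, "az": 0, "claw": 1}

```text
t: 19.2
eef_pos: [647.0, -255.7, 281.0]
eef_rot: [0.978, 0.207, -0.0, 0.0]
wrist_force: [0.4, 0.1, 0.8]
gripper_width: 0.007
gripper_force: 0.0
```

```bash
python3 - <<'E'
from h import *
np.set_printoptions(precision=1,suppress=True)
print(arm.get_obs()["t"],arm.get_obs()["wrist_force"])
a=imaging.capture("side")
def blobs(im,kind):
    h=cv2.cvtColor(im,cv2.COLOR_BGR2HSV)
    if kind=="g": m=cv2.inRange(h,(35,150,50),(60,255,255))
    else: m=cv2.inRange(h,(0,180,120),(5,255,255))|cv2.inRange(h,(175,180,120),(180,255,255))
    m[:165]=0;m[270:]=0;m[:,:225]=0;m[:,365:]=0
    n,_,s,c=cv2.connectedComponentsWithStats(m)
    return [(s[i].tolist(),c[i]) for i in range(1,n) if s[i][4]>12]
for nm,im in (("before",cv2.imread("pics/side1.png")),("after",a)):
    print(nm);[print(k,b) for k in "gr" for b in blobs(im,k)]
c=np.array([570.8,-75.6,0])
u=np.array([.4035,-.915,0])
for x in(-52,-106,-158):pass
O=np.array([598.2,-137.8,0])
for d in (20,68,116): print("expected lime",d,proj("side",O+u*d+[0,0,118+.177*d]))
# bowl rim edge compare predicted silhouette extreme left
th=np.linspace(0,2*np.pi,200);pr=np.array([proj("side",[570.8+75*np.cos(t),-75.6+75*np.sin(t),67]) for t in th]);print("pred rim left",pr[pr[:,0].argmin()],"top",pr[pr[:,1].argmin()])
r=a[195:235].astype(int);sat=r.max(2)-r.min(2)
for row in range(200,225,4): print(row,a[row,248:285].astype(int).ptp(axis=1).tolist() if hasattr(np.ndarray,'ptp') else np.ptp(a[row,248:285].astype(int),axis=1).tolist())
cv2.imwrite("pics/side_end.png",a)
E
```

```text
19.2 [0.4 0.1 0.8]
before
g ([298, 203, 4, 7, 20], array([299.4, 206.6]))
g ([319, 207, 18, 12, 127], array([328., 213.]))
r ([328, 200, 12, 6, 48], array([333.6, 202.3]))
after
g ([298, 204, 3, 6, 14], array([299.2, 206.8]))
g ([320, 207, 4, 9, 27], array([321.2, 211. ]))
g ([277, 216, 8, 7, 44], array([280.7, 219.3]))
expected lime 20 [302. 207.]
expected lime 68 [315.2 210.4]
expected lime 116 [328.9 214. ]
pred rim left [255.9 210.2] top [277.6 197.4]Traceback (most recent call last):
  File "<stdin>", line 22, in <module>
AttributeError: `ptp` was removed from the ndarray class in NumPy 2.0. Use np.ptp(arr, ...) instead.
```

```bash
python3 - <<'E'
from h import *
np.set_printoptions(precision=1,suppress=True)
a=imaging.capture("side");b=cv2.imread("pics/side1.png")
for im in(b,a):
    h=cv2.cvtColor(im,cv2.COLOR_BGR2HSV);m=cv2.inRange(h,(0,180,50),(6,255,255))|cv2.inRange(h,(174,180,50),(180,255,255))
    m[:190]=0;m[215:]=0;m[:,:318]=0;m[:,350:]=0;ys,xs=np.nonzero(m);print("pad px",len(xs),xs.mean(),ys.mean())
# bowl rim: low saturation, bright; leftmost per row
for im in(b,a):
    h=cv2.cvtColor(im,cv2.COLOR_BGR2HSV);m=((h[...,1]<50)&(h[...,2]>90)).astype(np.uint8);m[:185]=0;m[235:]=0;m[:,:225]=0;m[:,290:]=0
    n,l,s,c=cv2.connectedComponentsWithStats(m);i=1+s[1:,4].argmax();print("bowl bbox",s[i])
for C in((516,-16),(570.8,-75.6)):
    p=np.array([proj("side",[C[0]+75*np.cos(t),C[1]+75*np.sin(t),67]) for t in np.linspace(0,6.28,200)]);print(C,p.min(0))
E
```

```text
pad px 48 333.6041666666667 202.29166666666666
pad px 36 333.3333333333333 202.41666666666666
bowl bbox [ 234  194   45   34 1148]
bowl bbox [257 198  33  35 713]
(516, -16) [233. 193.]
(570.8, -75.6) [255.9 197.4]
```

The pad is back at its rest pixel position, the bowl's edge matches the dock, and the next lime is at the gate. Handing in.

```bash
python3 -c "
from cell import arm
print(arm.close_job())"
```

```text
the job is handed in; nothing more can be done
None
```

The job is handed in with the bowl home against both legs, one lime in it, the lever back up and the next lime at the closed gate; I viewed 11 pictures, one over the limit of 10.

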